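# Unlock the model vise, park its pin and clamp the plaster cast

### The arm

A 6-joint arm with a two-finger parallel gripper is mounted at the origin on a cart in front of the work surface, level with it; the furniture and walls round the work are solid. World frame = base frame: x ahead of the robot, y to its left, z up, the work surface at z = 0. Lengths are in mm, angles in degrees, forces in N, time in s.
With the tool pointing down it reaches from about 350 to 850 mm from the base axis. Payload 8.1 kg.
Tool frame: the origin (TCP) lies at the very end of the fingers, on their centre line; the grasp point (between the pads) lies 19 mm behind it; z points along the fingers, y is the line along which they close (so a half turn about z gives the same grasp; the last joint's range is limited). The gripper opens to 85 mm and grips with 20 to 120 N. Pads are 22 mm wide; open, the fingers measure 114 mm over their backs; the gripper's body (76 mm by 85 mm) begins 54 mm behind the grasp point. The pads swing forward as they close: fully open they stand 13 mm farther back than shut.
Start: joints at [70.852, 7.471, 85.268, -0, 87.261, -4.893], TCP at [147.722, 581.535, 231.292] pointing down, gripper open.
Joint ranges: [-169.43, 169.43], [-51.17, 129.36], [1.28, 143.12], [-76.62, 256.62], [0, 156.53], [-152.29, 152.29]. Speed limits (degrees/s): [136.94, 136.94, 159.86, 180, 180, 180].

### API

Orientations are given as [roll, pitch, yaw] about the fixed x, y, z axes, in that order (R = Rz(yaw) Ry(pitch) Rx(roll)).
In Python, from plant import bot, imaging, ticket gives the robot as it stands.
- The arm moves only by the tool jog_arm, never from a script. Its argument "targets" is a list of rows, each an object with "jaw": the finger opening in mm, from 0 to 85.4; "translation": the shift along the world's x, y, z in mm, a list of three; "spin": the turn about the world's z in rad. In form: [{"jaw": jaw, "translation": [tx, ty, tz], "spin": spin}, ...]. A call has 1 to 20 rows; each row is the pose to reach, as a shift and turn from the pose commanded when the call began; what a row does not reach only later rows make up. A row lasts 1/12 s, in which the tool goes at most 41.7 mm and 7.16 degrees, less where a joint would pass 70% of its speed; a pose out of reach is approached as far as the arm can. A call with a gripper value outside its range is refused whole. The fingers move at their own pace and stop on an object; "newtons" is the grip in N (left out, the last holds). Time passes only in rows, so rows that repeat a pose let the fingers close. It gives the time, the measured TCP pose, the force, the opening and the grip force at its end, in the units of the state.
- bot.read_state(): the state, without advancing time (a new reading comes with each control period).
- imaging.get_image(name): name is "scene" or "top" or "wrist"; returns a dict with "frame" (384x512x3 uint8, red, green, blue), "z_map" (384x512 float32, mm along the optical axis (not along the pixel's ray), 0 where there is no reading), "intrinsics" (3x3 intrinsics, pixels), "pose" (4x4, takes a point from camera to world coordinates); the wrist camera has in their place "mount" (4x4, takes a point from camera to tool coordinates, whose origin is the TCP and whose axes are the flange's). Camera axes: x right, y up, looking along -z (the intrinsics and any distortion apply to the point x, -y, -z); pixel columns grow to the right and rows downward; lengths in mm; the calibration is good to about 2 mm. A picture is of the moment at which its call begins: read the wrist's pose just before it.
- ticket.hand_in(): hands the job in; it is judged then, once.
The state is a dict: "clock": time; "qpos": joint angles; "qd": joint speeds; "joint_torque": joint torques, N m; "tool_pos": TCP position; "tcp_rot": TCP orientation; "wrist_force": force on the tool from outside, world axes, zero at the start; "torque": the same for the moment, N m; "gripper_width": finger opening in mm; "gripper_force": force on a finger pad.
Only numpy, scipy, OpenCV 4.12 (cv2) and the standard library are available. Lean on these libraries where they do the work, as an engineer would, in place of code of your own. Each camera call takes 0.05 s, during which the arm holds its last target. There are 200 camera calls.

### The job

Draw the slanted lock pin right out of its bush on the model vise and park it in the side notch of the bracket, hanging upright with its collar resting on the plate behind the two small lips. Then crank the knob counterclockwise until the sliding jaw holds the plaster cast firmly against the end jaw, tightening gently by feel so that the plaster is not crushed, and let go. Leave the other cast, the tub and the jar where they stand.

Things in the scene. Friction and masses are not known exactly. Their poses are not given: they have to be found in the camera images.
- vise: fixed model vise; grey bed 130 x 335 x 14 mm. Origin on the bench, mid-bed; x to the back, y along the bed to the end jaw (robot's left at yaw 0), z up. At the -y end a 60 mm gear housing, top 60 mm above the bench, with the crank. At the front (-x) edge a slanted steel bush (38 x 38 x 36 mm, bore 14 mm) and, 107 mm further to +y, the parking bracket; both reach about 90 mm above the bench
- lock_pin: loose pin: steel shank 12 mm thick, 63 mm long; collar 24 mm wide, 5 mm thick; neck; black flat grip 14 (x) x 44 (y) x 32 mm (z), its middle 30 mm above the origin. Origin: centre of the collar's underside; z along the pin to the grip. At the start home in the bush, collar on the bush, z leaning 30 degrees to the vise's front; its foot stands between two lugs of the sliding jaw and blocks it
- bore_mouth (a point): centre of the upper end of the bore in the slanted bush (frame axes as the vise's); the pin must be drawn along its own axis by at least 63 mm to be free
- notch (a point): parking place: at the closed end of the side notch, on top of the bracket plate (85 mm above the bench, 8 mm thick). Axes as the vise's. Notch 15.5 mm wide, open to the front (-x). Two 4 mm high lips stand 16 to 21 mm in front of this point: carry the collar over them, lower it behind. Parked, the pin's origin is here (play 3.5 mm to the front, 1.8 mm sideways), z up
- knob_grip (a point): middle of the upper grip length of the black crank knob (24 mm thick, 44 mm high, upright, spins freely on the crank arm; this point is 27 mm above the arm's top face); it orbits the crank axis at 60 mm radius, starting in front (-x) of it
- crank_axis (a point): point on the vertical crank axis at the height of knob_grip
- crank (a joint): crank angle in rad, 0 at the start, growing counterclockwise seen from above; each rad moves the sliding jaw 16 mm towards the end jaw. Blocked while the pin is home. The crank has friction and keeps the clamping force when released
- sliding_jaw: aluminium sliding jaw 100 mm wide (x), 50 mm high above the bench; origin on the bed's top face exactly below its clamping face, which looks to +y of the vise
- end_jaw: fixed aluminium end jaw 100 mm wide, 36 mm high; origin at the middle of its underside on the bed. Its clamping face, looking to -y, is a stiff steel pad set out on two screws by an amount that differs each time and is not reported: it lies anywhere from 19 to 31 mm from the origin
- jaw_cast: white plaster jaw model lying loose on the bed between the jaws, 75 x 67 (y) x 32 mm with a 13 mm high base, 110 g; origin at the centre of its underside
- second_cast: bystander: tan plaster jaw model 75 x 67 x 32 mm left of the vise, origin under its centre
- lidded_tub: bystander: white tub 61 mm wide, 80 mm high behind the vise, origin under its centre
- jar: bystander: brown jar 58 mm wide, 82 mm high behind and right of the vise, origin under its centre

How it is judged (in metres and radians):
On the way, in this order (a step that is already met when the one before it is completed fails the run):
1. the pin is parked in the notch and let go (x of lock_pin in the frame of notch between -0.007 and 0.005 m and distance between lock_pin and notch below 0.008 m and angle between lock_pin's own z axis and vertical below 0.17 rad and contact force between the fingers and lock_pin below 0.1 N), for 0.2 s.
2. the sliding jaw grips the cast against the end jaw (contact force between each of sliding_jaw, end_jaw and jaw_cast above 4 N), for 0.2 s.
At the end, for the whole second after the job is handed in: the lock pin hangs at rest in the side notch, its collar within 8 mm of the parked place and its axis within 10 degrees of upright; the cast lies flat (within 6 degrees) and still on the bed, with both jaws pressing on it by more than 4 N after the knob was let go (all of step 2 and distance between lock_pin and notch below 0.008 m and angle between lock_pin's own z axis and vertical below 0.17 rad and linear speed of each of lock_pin, jaw_cast below 0.02 m/s and angle between jaw_cast's own z axis and vertical below 0.1 rad); the robot touches nothing.
It fails at once if the cast is crushed: a jaw presses on it with more than 90 N (contact force between any of sliding_jaw, end_jaw and jaw_cast above 90 N).
It fails at once if the other cast, the tub or the jar is moved by more than 30 mm (distance of any of second_cast, lidded_tub, jar from where it was at the start of the episode above 0.03 m).
It also fails if it takes over 64 s, if anything falls off the work surface, if the arm or the gripper's body presses on something with over 40 N, if the wrist force passes 120 N, or if a joint passes its speed limit or range.

## Working session

There is one attempt and no reset: what is moved stays moved. The work goes in short steps, Python scripts to look and compute and a tool call to move; the robot and the scene stay as the last step left them, time stands still between calls to the robot, and variables do not carry over. Pictures are saved under pics/ and viewed, at most 12 in all, crops included, and the job is handed in when it is done.

Besides the shell and the picture viewer there is one more tool, called after "Emit:" in YAML: its name, and indented under it one key for each argument. jog_arm: Moves the arm, as the interface text tells. Its arguments: {"type":"object","properties":{"targets":{"type":"array"},"newtons":{"type":"number"}},"required":["targets"]}

```bash
ls; mkdir -p pics
python3 - <<'E'
from plant import bot, imaging
import cv2,numpy as np,pickle
s=bot.read_state();print(s)
for n in("scene","top"):
    d=imaging.get_image(n);pickle.dump(d,open(f"pics/{n}.pkl","wb"))
    cv2.imwrite(f"pics/{n}.png",cv2.resize(d["frame"][:,:,::-1],(800,600)))
    print(n,np.round(d["intrinsics"],1),np.round(d["pose"],3))
E
```

```text
pics
{'clock': 0.0, 'qpos': array([ 7.08524128e+01,  7.51427322e+00,  8.53285003e+01,  2.43437437e-03,
        8.72630200e+01, -4.89547932e+00]), 'qd': array([ 0.07550008, -0.07290383,  0.09155557, -0.04022507, -0.05794535,
        0.0041673 ]), 'joint_torque': array([ 8.88748418e-04, -5.69385874e+01, -5.00559533e+01, -3.52047191e-04,
        1.41741772e-02, -5.58827651e-06]), 'tool_pos': array([147.52033738, 581.01525723, 230.26061697]), 'tcp_rot': array([-1.79894800e+02, -1.14507432e-02,  1.65747763e+02]), 'wrist_force': array([ 0.75366326,  1.0845608 , -0.16339345]), 'torque': array([-0.0073411 ,  0.01018876, -0.02115743]), 'gripper_force': 0.0, 'gripper_width': 85.8046771209685}
scene [[460.7   0.  260.3]
 [  0.  460.7 194.3]
 [  0.    0.    1. ]] [[ 8.150000e-01  4.340000e-01 -3.850000e-01  4.104800e+01]
 [-5.800000e-01  6.180000e-01 -5.310000e-01 -7.894480e+02]
 [ 7.000000e-03  6.560000e-01  7.550000e-01  1.263941e+03]
 [ 0.000000e+00  0.000000e+00  0.000000e+00  1.000000e+00]]
top [[431.    0.  251.8]
 [  0.  431.  180.9]
 [  0.    0.    1. ]] [[-3.000000e-03  9.750000e-01 -2.240000e-01  3.521760e+02]
 [-1.000000e+00 -2.000000e-03  4.000000e-03  4.483100e+01]
 [ 4.000000e-03  2.240000e-01  9.750000e-01  1.253941e+03]
 [ 0.000000e+00  0.000000e+00  0.000000e+00  1.000000e+00]]
```

View pics/scene.png

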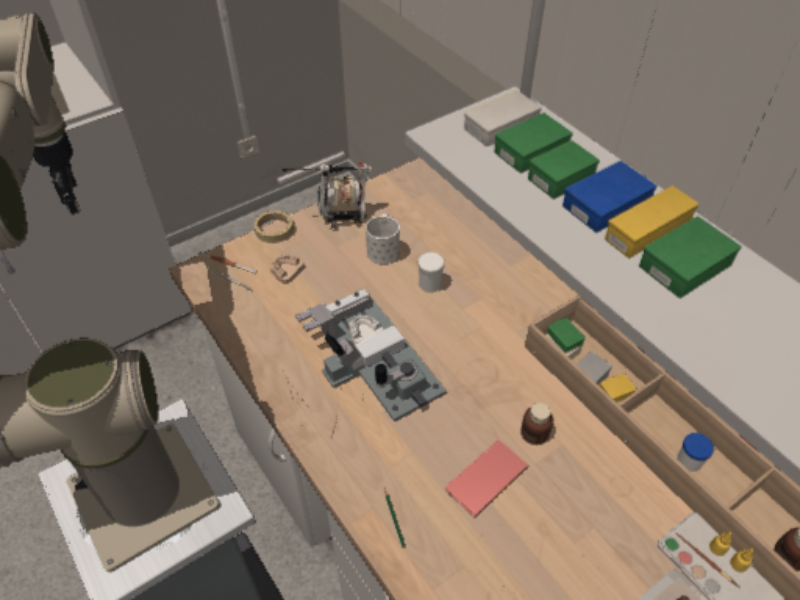

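View pics/top.png

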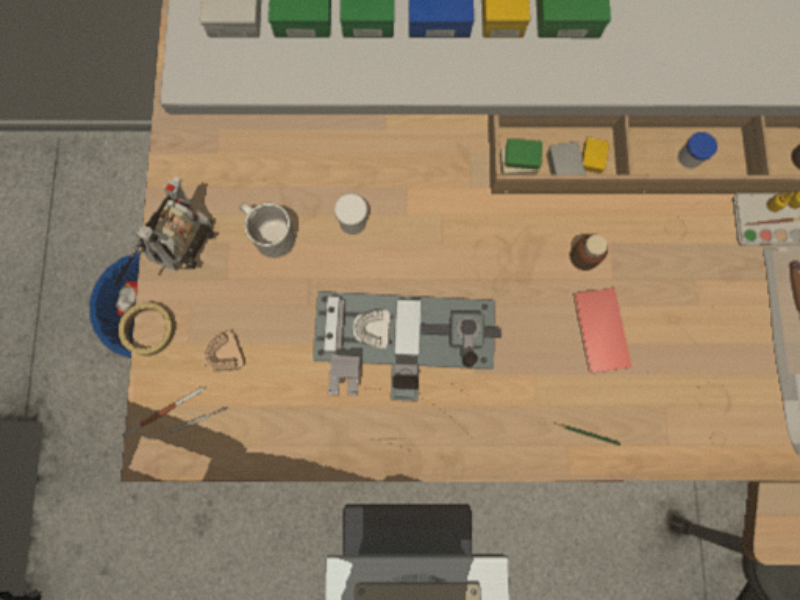

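The scene view shows the vise mid-bench, with the tan cast and tub behind and left of it and the jar to the right. In the top view (800x600) the bed spans (315,292) to (497,368). The pin grip is at about (405,380), the bracket at (345,375) and the crank knob at (470,357).

```bash
cat > h.py <<'E'
import numpy as np,cv2
def cloud(d,T=None):
    K=d["intrinsics"];z=d["z_map"].astype(float);v,u=np.mgrid[:z.shape[0],:z.shape[1]]
    P=np.stack([(u-K[0,2])/K[0,0]*z,-(v-K[1,2])/K[1,1]*z,-z,np.ones_like(z)],-1)
    W=P@(d["pose"] if T is None else T).T
    W[z<=0]=np.nan
    return W[...,:3]
def rot(rpy):
    from scipy.spatial.transform import Rotation as R
    return R.from_euler('xyz',rpy,degrees=True).as_matrix()
def toolT(s):
    T=np.eye(4);T[:3,:3]=rot(s["tcp_rot"]);T[:3,3]=s["tool_pos"];return T
E
python3 - <<'E'
import pickle,cv2,numpy as np
from h import *
for n in("top","scene"):
    d=pickle.load(open(f"pics/{n}.pkl","rb"));W=cloud(d)
    roi=(W[...,0]>250)&(W[...,0]<620)&(W[...,1]>-220)&(W[...,1]<280)
    z=W[...,2]
    print(n,"bench z",np.nanmedian(z[roi&(abs(z)<8)]))
    m=(roi&(z>9)&(z<20)).astype(np.uint8)
    c=[q for q in cv2.findContours(m,cv2.RETR_EXTERNAL,cv2.CHAIN_APPROX_NONE)[0]]
    c=max(c,key=cv2.contourArea)
    m2=np.zeros_like(m);cv2.drawContours(m2,[c],-1,1,-1)
    p=W[(m2>0)&(m>0)][:,:2].astype(np.float32)
    print(len(p),cv2.minAreaRect(p))
    for lo,hi in((28,42),(42,56),(56,66),(66,80),(80,90),(90,150)):
        k=(roi&(z>lo)&(z<hi)).astype(np.uint8)
        nn,l,st,ce=cv2.connectedComponentsWithStats(k)
        for i in range(1,nn):
            if st[i,4]>8:
                q=W[l==i];print(lo,hi,st[i],np.round(q.min(0)),np.round(q.max(0)),np.round(np.median(q,0)),np.median(d["frame"][l==i],0))
d=pickle.load(open("pics/top.pkl","rb"));cv2.imwrite("pics/topc.png",cv2.resize(d["frame"][180:262,195:325,::-1],(780,492),interpolation=cv2.INTER_CUBIC))
E
```

```text
top bench z -0.8935815969459782
1892 ((537.1648559570312, 21.037750244140625), (334.6019287109375, 155.0697784423828), 87.08686828613281)
28 42 [227 197  20  25 216] [515.  56.  28.] [585. 111.  42.] [550.  85.  35.] [159. 152. 135.]
28 42 [216 199   4   8  17] [558. 133.  29.] [578. 142.  42.] [567. 136.  40.] [129. 123. 115.]
28 42 [241 207   8   8  18] [536.  51.  28.] [556.  71.  31.] [551.  61.  29.] [205.5 196.  175.5]
28 42 [269 207  19   8 104] [536. -62.  28.] [556. -10.  41.] [547. -37.  32.] [81.  76.5 73. ]
28 42 [310 209  11   6  59] [ 534. -156.   28.] [ 550. -126.   38.] [ 541. -141.   33.] [80. 74. 69.]
28 42 [215 213   4  11  16] [510. 136.  28.] [537. 144.  42.] [522. 138.  40.] [120.5 115.5 105.5]
28 42 [287 216   9   6  12] [514. -83.  29.] [530. -61.  38.] [516. -68.  32.] [78.5 76.  70. ]
42 56 [207 189  13  35 328] [508. 133.  42.] [606. 166.  56.] [556. 151.  49.] [182. 178. 167.]
42 56 [252 191  17  36 551] [499.  -7.  43.] [600.  39.  56.] [547.  16.  49.] [202. 199. 187.]
42 56 [229 200   8  16  30] [531.  85.  42.] [574. 104.  48.] [555.  97.  44.] [158. 1
[... 2931 characters left out ...]
  79.] [138. 118.  99.]
66 80 [212 224  17   8  49] [445.  -4.  66.] [485.  36.  80.] [456.   2.  72.] [68. 65. 64.]
66 80 [241 232  25  17 128] [ 475. -109.   66.] [562. -80.  80.] [528. -97.  75.] [77.  73.  72.5]
80 90 [189 194  25  18 199] [426.  94.  80.] [495. 152.  90.] [464. 122.  84.] [143. 135. 133.]
80 90 [217 216  11  12  56] [458.  -5.  80.] [482.  38.  90.] [472.  13.  85.] [135.5 127.5 126. ]
80 90 [241 243   7   3  13] [ 475. -102.   81.] [491. -90.  89.] [ 480. -102.   86.] [24. 22. 23.]
90 150 [208 214  13  14  83] [434.  -4.  95.] [459.  40. 124.] [443.  12. 116.] [25. 23. 25.]
90 150 [240 233   8  11  78] [ 473. -106.   91.] [495. -81. 126.] [482. -96. 116.] [23. 22. 24.]
```

View pics/topc.png

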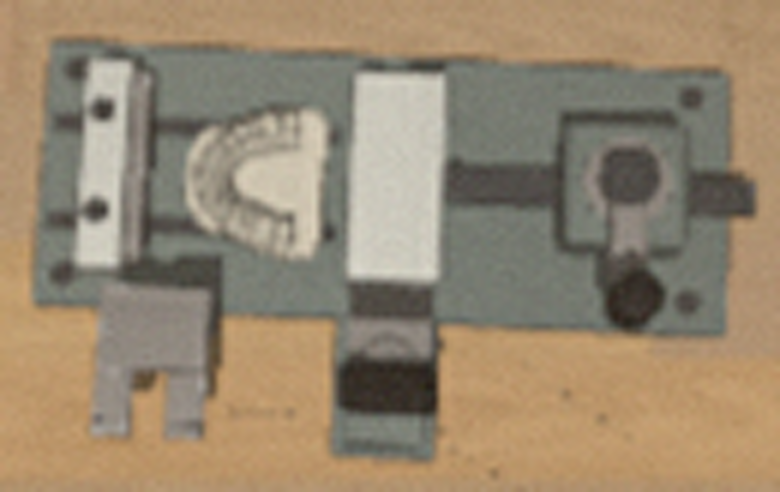

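The crop shows the end jaw at left (105,165), the white cast (260,185), the sliding jaw (400,175), the bush with black grip (388,385) and the bracket with its notch opening down at (148,390). The hub is at (630,175) and the knob at (635,297). Next I'm moving the wrist camera over the front edge.

Emit:
jog_arm:
  targets:
    - {"jaw": 85,"translation": [20,-20,20],"spin": 0.1}
    - {"jaw": 85,"translation": [40,-55,40],"spin": 0.198}
    - {"jaw": 85,"translation": [60,-90,60],"spin": 0.198}
    - {"jaw": 85,"translation": [80,-125,60],"spin": 0.198}
    - {"jaw": 85,"translation": [100,-160,60],"spin": 0.198}
    - {"jaw": 85,"translation": [120,-195,60],"spin": 0.198}
    - {"jaw": 85,"translation": [140,-230,60],"spin": 0.198}
    - {"jaw": 85,"translation": [160,-265,60],"spin": 0.198}
    - {"jaw": 85,"translation": [180,-300,60],"spin": 0.198}
    - {"jaw": 85,"translation": [200,-335,60],"spin": 0.198}
    - {"jaw": 85,"translation": [220,-370,60],"spin": 0.198}
    - {"jaw": 85,"translation": [240,-405,60],"spin": 0.198}
    - {"jaw": 85,"translation": [260,-440,60],"spin": 0.198}
    - {"jaw": 85,"translation": [280,-475,60],"spin": 0.198}
    - {"jaw": 85,"translation": [295,-505,60],"spin": 0.198}
    - {"jaw": 85,"translation": [295,-511,60],"spin": 0.198}
    - {"jaw": 85,"translation": [295,-511,60],"spin": 0.198}
    - {"jaw": 85,"translation": [295,-511,60],"spin": 0.198}

```text
clock: 1.6
tool_pos: [442.4, 70.6, 290.9]
tcp_rot: [180.0, -0.1, 177.0]
wrist_force: [-0.1, -0.4, 0.7]
gripper_width: 85.4
gripper_force: 0.0
```

Run:
```python
from plant import bot, imaging
import pickle
from h import *
np.set_printoptions(suppress=True,precision=3)
s=bot.read_state();d=imaging.get_image("wrist");pickle.dump((s,d),open("pics/w1.pkl","wb"))
print(s["tool_pos"],s["tcp_rot"],s["qpos"],s["wrist_force"]);print(d["intrinsics"],d["mount"])
cv2.imwrite("pics/w1.png",cv2.resize(d["frame"][:,:,::-1],(800,600)))
```

```text
[442.382  70.602 290.918] [179.975  -0.058 177.011] [  2.48  -17.543 102.665   0.031  94.934 -84.529] [-0.086 -0.384  0.653]
[[296.511   0.    258.387]
 [  0.    296.511 192.509]
 [  0.      0.      1.   ]] [[  -0.001    0.951    0.308   78.242]
 [   1.       0.001   -0.      -0.157]
 [  -0.       0.308   -0.951 -142.172]
 [   0.       0.       0.       1.   ]]
```

View pics/w1.png

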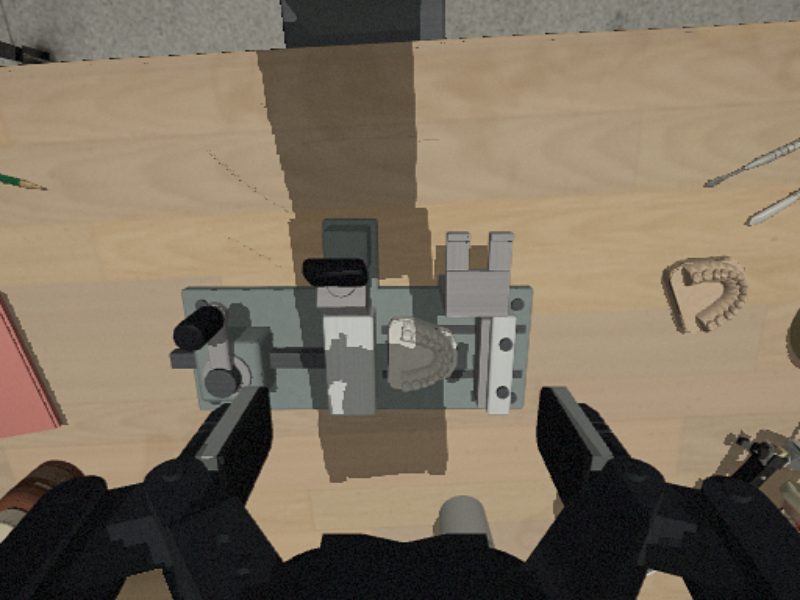

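The wrist view (800x600) shows the black grip at (335,270), the bracket prongs at (457,250) and (501,250) with the notch between them, the knob at (200,328) and the hub at (222,380). The cast is at (420,355) between the jaws.

Run:
```python
import pickle
from h import *
np.set_printoptions(suppress=True,precision=1)
s,d=pickle.load(open("pics/w1.pkl","rb"))
W=cloud(d,toolT(s)@d["mount"]);F=d["frame"].astype(int).sum(-1)
roi=(W[...,0]>390)&(W[...,0]<620)&(W[...,1]>-200)&(W[...,1]<250)&(W[...,2]<150)
z=W[...,2]
b=z[(abs(z)<8)&(W[...,0]>350)&(W[...,0]<420)];print("bench",np.nanmedian(b))
p=W[roi&(z>9)&(z<18)][:,:2].astype(np.float32);print(cv2.minAreaRect(p))
for q in(-2.5,-2.9,-3.3,-3.7):
    a=np.radians(q);U=p@np.array([[np.cos(a),-np.sin(a)],[np.sin(a),np.cos(a)]]);print(q,[np.percentile(U[:,i],(0.5,1,99,99.5)) for i in(0,1)])
a=np.radians(-3);ex=np.array([np.cos(a),np.sin(a)]);ey=np.array([-np.sin(a),np.cos(a)])
X=W[...,:2]@ex;Y=W[...,:2]@ey
def rep(n,m):
    print(n,m.sum(),"vx",np.percentile(X[m],(0,2,50,98,100)),"vy",np.percentile(Y[m],(0,2,50,98,100)),"z",np.percentile(z[m],(0,2,50,98,100)))
br=roi&(z>81)&(z<95)&(Y>60)&(X<520)
rep("bracket",br)
nn,l,st,ce=cv2.connectedComponentsWithStats(br.astype(np.uint8));print(st)
for r in range(st[1:,1].min(),(st[1:,1]+st[1:,3]).max()):
    c=np.where(br[r])[0]
    if len(c): 
        g=np.where(np.diff(c)>1)[0]
        print(r,c[0],c[-1],[(c[i],c[i+1]) for i in g],"x %.1f"%np.median(X[r,c]),"y %.1f %.1f"%(Y[r,c[0]],Y[r,c[-1]]),[("%.1f %.1f"%(Y[r,c[i]],Y[r,c[i+1]])) for i in g],"z %.1f"%np.median(z[r,c]))
gp=roi&(z>88)&(Y<60)&(Y>-40)&(F<300);rep("grip",gp)
gt=gp&(z>110)
rep("griptop",gt)
kn=roi&(z>85)&(Y<-60);rep("knob",kn);kt=kn&(z>np.nanpercentile(z[kn],98)-3);rep("kt",kt);print(cv2.minEnclosingCircle(np.stack([X[kt],Y[kt]],1).astype(np.float32)))
sj=roi&(z>46)&(z<55)&(Y>-60)&(Y<30+20)&(X>470);rep("sjaw",sj)
ca=roi&(z>24)&(z<44)&(Y>20)&(Y<115)&(X>490);rep("cast",ca)
ej=roi&(z>44)&(z<56)&(Y>95)&(Y<190)&(X>490);rep("ejaw",ej)
pl=roi&(z>60)&(z<80)&(Y<-60);rep("arm",pl)
```

```text
bench -0.5478526537438029
((517.1553955078125, 22.212554931640625), (334.6537780761719, 194.3087615966797), 86.96537017822266)
-2.5 [array([419.7, 421.1, 611.7, 612.4]), array([-120.7, -119.5,  209.4,  210.3])]
-2.9 [array([419.4, 420.8, 611.4, 611.7]), array([-116.9, -115.5,  213.2,  214.1])]
-3.3 [array([419.1, 420.5, 610.8, 611.3]), array([-113.1, -111.7,  217.1,  217.9])]
-3.7 [array([418.7, 420.1, 610.3, 611.2]), array([-109.3, -107.8,  220.8,  221.7])]
bracket 1966 vx [418.  419.2 455.4 484.4 485.5] vy [ 60.1  62.7 150.3 174.9 176.2] z [81.2 82.7 84.7 88.9 90.2]
[[     0      0    512    384 194642]
 [   285    149     44     54   1923]
 [   231    182      4     16     43]]
149 286 327 [(np.int64(299), np.int64(314))] x 418.3 y 126.4 173.7 ['141.2 159.3'] z 86.8
150 286 328 [(np.int64(300), np.int64(313))] x 419.2 y 126.0 175.0 ['142.3 158.8'] z 88.2
151 286 328 [(np.int64(300), np.int64(313))] x 420.3 y 126.0 174.7 ['142.2 158.7'] z 88.6
152 286 328 [(np.int64(300), np.int64(313))] x 421.5 y 126.2 175.1 ['142.3 158.8'] z 88.7
153 286 328 [(np.int64(300), np.int64(313))] x 422
[... 4236 characters left out ...]
3 476.7 483.8 498.1 499.5] vy [-74.5 -73.2 -65.3 -60.2 -60. ] z [ 85.6  87.9 120.8 122.6 123.2]
kt 179 vx [477.9 478.5 488.1 498.3 499.1] vy [-73.7 -73.3 -65.9 -60.4 -60.2] z [119.8 120.  121.3 122.7 123.2]
((488.4120788574219, -63.9528694152832), 10.95210075378418)
sjaw 1384 vx [497.8 499.5 542.  594.4 597.3] vy [-59.3 -45.7  34.5  49.3  50. ] z [46.1 47.2 49.6 53.6 54.9]
cast 1164 vx [497.9 507.3 544.  576.7 581.9] vy [ 61.2  66.3  94.7 114.  115. ] z [24.  25.  27.7 43.  44. ]
ejaw 1020 vx [497.3 500.2 544.6 593.8 597.4] vy [107.8 127.6 178.6 189.5 190. ] z [44.  44.1 49.4 54.5 55.6]
arm 444 vx [477.5 478.5 536.  566.9 574.9] vy [-88.4 -86.5 -66.8 -60.2 -60.1] z [60.  60.2 76.  79.8 80. ]
```

Emit:
jog_arm:
  targets:
    - {"jaw": 85,"translation": [4.6,-25,-30],"spin": 0}
    - {"jaw": 85,"translation": [4.6,-50.3,-55],"spin": 0}
    - {"jaw": 85,"translation": [4.6,-50.3,-90],"spin": 0}
    - {"jaw": 85,"translation": [4.6,-50.3,-120],"spin": 0}
    - {"jaw": 85,"translation": [4.6,-50.3,-140],"spin": 0}
    - {"jaw": 85,"translation": [4.6,-50.3,-140],"spin": 0}
    - {"jaw": 85,"translation": [4.6,-50.3,-140],"spin": 0}

```text
clock: 2.23
tool_pos: [446.2, 21.6, 150.7]
tcp_rot: [180.0, -0.1, 177.2]
wrist_force: [0.6, 0.2, 1.5]
gripper_width: 85.7
gripper_force: 0.0
```

Run:
```python
from plant import bot, imaging
import pickle
from h import *
s=bot.read_state();d=imaging.get_image("wrist");pickle.dump((s,d),open("pics/w2.pkl","wb"))
cv2.imwrite("pics/w2.png",cv2.resize(d["frame"][:,:,::-1],(800,600)))
W=cloud(d,toolT(s)@d["mount"]);a=np.radians(-3);X=W[...,0]*np.cos(a)+W[...,1]*np.sin(a);Y=-W[...,0]*np.sin(a)+W[...,1]*np.cos(a);z=W[...,2]
F=d["frame"].astype(int).sum(-1)
m=(z>100)&(z<130)&(X>420)&(X<470)&(Y>15)&(Y<75)&(F<300)
for q in(X,Y,z):print(np.percentile(q[m],(0,1,50,99,100)).round(1))
m&=z>112;print(m.sum(),np.polyfit(X[m],z[m],1),np.median(z[m]-0.577*(X[m]-437.6)))
```

```text
[430.7 431.  437.  454.9 455.1]
[22.2 23.1 43.9 64.9 65.8]
[100.  100.5 119.5 122.6 123.5]
1551 [ 0.15848611 50.00862987] 120.39633968354349
```

View pics/w2.png

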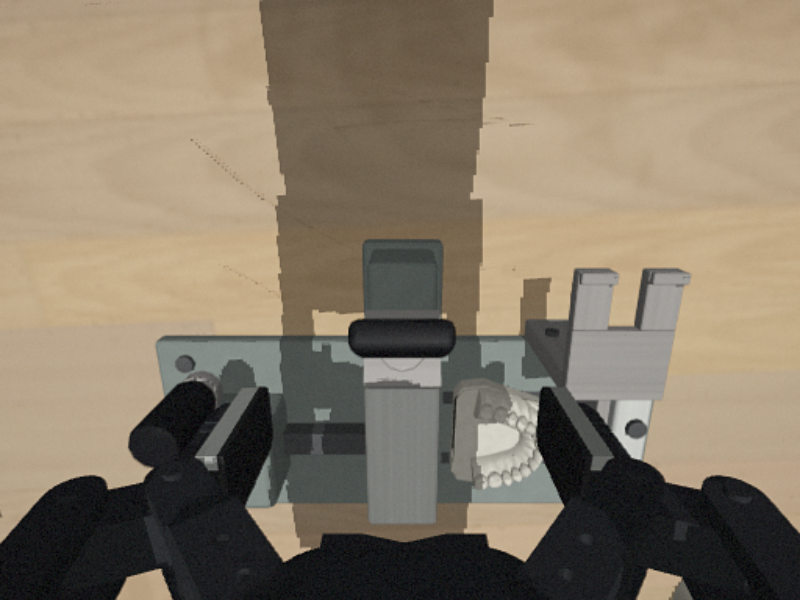

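The grip at (402,338) is centred between the fingers, whose midpoint is at about 404, and its measured extents match the model. I'm descending to grasp it.

Emit:
jog_arm:
  targets:
    - {"jaw": 85,"translation": [0,0,-20],"spin": 0}
    - {"jaw": 85,"translation": [0,0,-40],"spin": 0}
    - {"jaw": 85,"translation": [0,0,-55],"spin": 0}
    - {"jaw": 85,"translation": [0,0,-65],"spin": 0}
    - {"jaw": 85,"translation": [0,0,-65],"spin": 0}
    - {"jaw": 40,"translation": [0,0,-65],"spin": 0}
    - {"jaw": 40,"translation": [0,0,-65],"spin": 0}
    - {"jaw": 40,"translation": [0,0,-65],"spin": 0}
    - {"jaw": 40,"translation": [0,0,-65],"spin": 0}
    - {"jaw": 40,"translation": [0,0,-65],"spin": 0}
    - {"jaw": 40,"translation": [0,0,-65],"spin": 0}
    - {"jaw": 40,"translation": [0,0,-65],"spin": 0}
    - {"jaw": 40,"translation": [0,0,-65],"spin": 0}
  newtons: 60

```text
clock: 3.37
tool_pos: [448.4, 20.2, 88.0]
tcp_rot: [180.0, 0.1, 177.1]
wrist_force: [-1.0, 1.1, 6.6]
gripper_width: 42.8
gripper_force: 60.6
```

Emit:
jog_arm:
  targets:
    - {"jaw": 38,"translation": [-1.5,0.1,2.6],"spin": 0}
    - {"jaw": 38,"translation": [-3,0.2,5.2],"spin": 0}
    - {"jaw": 38,"translation": [-5,0.3,8.7],"spin": 0}
    - {"jaw": 38,"translation": [-7.5,0.4,13],"spin": 0}
    - {"jaw": 38,"translation": [-10,0.5,17.3],"spin": 0}
    - {"jaw": 38,"translation": [-10,0.5,17.3],"spin": 0}

```text
clock: 3.87
tool_pos: [437.5, 20.7, 104.8]
tcp_rot: [-180.0, 0.1, 177.1]
wrist_force: [1.3, 0.6, 0.5]
gripper_width: 42.8
gripper_force: 61.0
```

Low forces, so I'm continuing the draw.

Emit:
jog_arm:
  targets:
    - {"jaw": 38,"translation": [-3,0.1,5.2],"spin": 0}
    - {"jaw": 38,"translation": [-6,0.3,10.4],"spin": 0}
    - {"jaw": 38,"translation": [-9,0.5,15.6],"spin": 0}
    - {"jaw": 38,"translation": [-12,0.6,20.8],"spin": 0}
    - {"jaw": 38,"translation": [-15,0.8,26],"spin": 0}
    - {"jaw": 38,"translation": [-18,0.9,31.2],"spin": 0}
    - {"jaw": 38,"translation": [-21,1.1,36.4],"spin": 0}
    - {"jaw": 38,"translation": [-24,1.3,41.6],"spin": 0}
    - {"jaw": 38,"translation": [-27,1.4,46.8],"spin": 0}
    - {"jaw": 38,"translation": [-30,1.6,52],"spin": 0}
    - {"jaw": 38,"translation": [-30,1.6,70],"spin": 0}
    - {"jaw": 38,"translation": [-30,1.6,85],"spin": 0}
    - {"jaw": 38,"translation": [-30,1.6,85],"spin": 0}

```text
clock: 4.95
tool_pos: [408.5, 22.2, 191.8]
tcp_rot: [-180.0, 0.2, 177.1]
wrist_force: [0.2, -0.8, 0.3]
gripper_width: 43.2
gripper_force: 61.2
```

```bash
cat > look.py <<'E'
import sys,pickle
from plant import bot, imaging
from h import *
def look(name,show=True):
    s=bot.read_state();d=imaging.get_image("wrist");pickle.dump((s,d),open(f"pics/{name}.pkl","wb"))
    if show: cv2.imwrite(f"pics/{name}.png",cv2.resize(d["frame"][:,:,::-1],(800,600)))
    W=cloud(d,toolT(s)@d["mount"]);a=np.radians(-3)
    X=W[...,0]*np.cos(a)+W[...,1]*np.sin(a);Y=-W[...,0]*np.sin(a)+W[...,1]*np.cos(a)
    return s,d,X,Y,W[...,2]
E
python3 -c "
from look import *
s,d,X,Y,z=look('w3');print(s['tool_pos'],s['wrist_force'],s['gripper_width'])
tx,ty,tz=s['tool_pos'];a=np.radians(-3);tX=tx*np.cos(a)+ty*np.sin(a);tY=-tx*np.sin(a)+ty*np.cos(a)
print(tX,tY)
m=(abs(Y-tY)<17)&(abs(X-tX)<80)&(z>95)&(z<230)
for lo in range(95,230,6):
    k=m&(z>=lo)&(z<lo+6)
    if k.sum()>3: print(lo,k.sum(),np.percentile(X[k]-tX,(0,50,100)).round(1),np.percentile(Y[k]-tY,(0,50,100)).round(1))
"
```

```text
[408.54741324  22.23741658 191.77050207] [ 0.21143253 -0.84042803  0.32964634] 43.15330100640255
406.823696748736 43.5886605161749
179 130 [-0.8  1.1  2.7] [-7.7 -0.1  7.6]
191 50 [17.4 18.4 20. ] [-5.8  0.2  5.8]
215 479 [-16.4 -15.3 -12.5] [-16.8   0.1  17. ]
221 2153 [-16.1 -10.2  -2.7] [-17.    0.1  17. ]
```

View pics/w3.png

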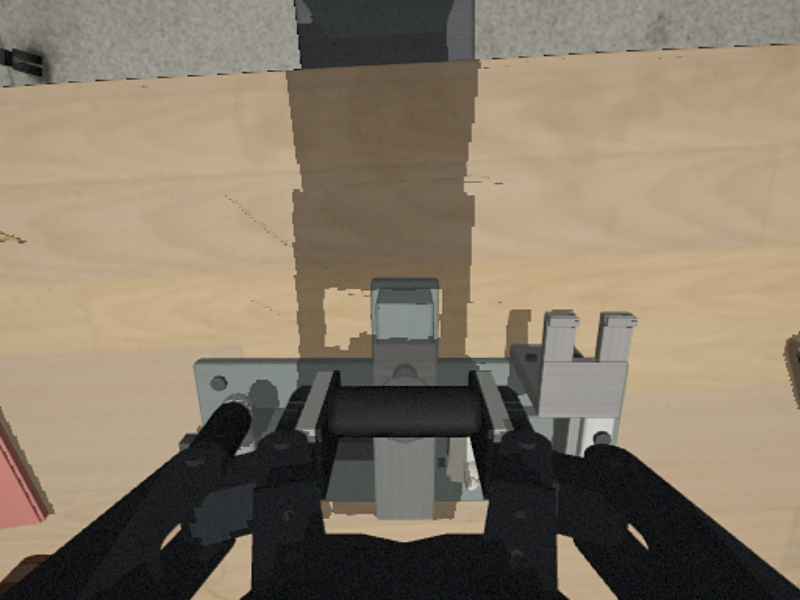

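The pin is out: the grip at (405,410) sits squarely between the pads, still leaning 30°. I'm carrying it in front of the notch.

Emit:
jog_arm:
  targets:
    - {"jaw": 38,"translation": [-12,15,0],"spin": 0}
    - {"jaw": 38,"translation": [-24,40,0],"spin": 0}
    - {"jaw": 38,"translation": [-34.4,65,0],"spin": 0}
    - {"jaw": 38,"translation": [-34.4,90,0],"spin": 0}
    - {"jaw": 38,"translation": [-34.4,108.7,0],"spin": 0}
    - {"jaw": 38,"translation": [-34.4,108.7,0],"spin": 0}
    - {"jaw": 38,"translation": [-34.4,108.7,0],"spin": 0}
    - {"jaw": 38,"translation": [-34.4,108.7,0],"spin": 0}

```text
clock: 5.67
tool_pos: [372.4, 130.5, 187.6]
tcp_rot: [-179.9, -0.1, 177.1]
wrist_force: [-0.4, -0.6, -1.4]
gripper_width: 43.2
gripper_force: 61.5
```

```bash
python3 -c "
from look import *
s,d,X,Y,z=look('w4');print(s['tool_pos'],s['tcp_rot'],s['gripper_width'])
tx,ty,tz=s['tool_pos'];a=np.radians(-3);tX=tx*np.cos(a)+ty*np.sin(a);tY=-tx*np.sin(a)+ty*np.cos(a)
print(tX,tY)
m=(z>tz+24)&(z<tz+40)&(abs(Y-tY)<35)&(abs(X-tX)<30)&(d['frame'].astype(int).sum(-1)<200)
m=cv2.morphologyEx(m.astype(np.uint8),cv2.MORPH_OPEN,np.ones((5,5)))>0
for q in (X,Y,z):print('grip',np.percentile(q[m],(0,1,50,99,100)).round(1))
b=(z>81)&(z<87)&(X>415)&(X<470)&(abs(Y-150)<32)
for r in range(384):
    c=np.where(b[r])[0]
    if len(c)>4:
        g=[(Y[r,c[i]].round(1),Y[r,c[i+1]].round(1)) for i in np.where(np.diff(c)>6)[0]]
        if g or r%4==0: print(r,np.median(X[r,c]).round(1),Y[r,c[0]].round(1),Y[r,c[-1]].round(1),g)
"
```

```text
[372.35154498 130.53780153 187.62102799] [-1.79946780e+02 -9.20056554e-02  1.77122034e+02] 43.16353422702816
365.00942945991125 149.84627817262276
grip [348.9 349.3 355.5 375.1 377.1]
grip [115.  117.  150.  182.6 184.8]
grip [211.7 212.7 219.7 227.2 227.6]
245 418.3 126.1 175.5 [(np.float64(137.3), np.float64(162.4))]
246 418.5 126.2 175.3 [(np.float64(136.4), np.float64(163.3))]
280 454.4 126.3 175.4 [(np.float64(138.9), np.float64(161.0))]
281 455.4 126.3 175.4 [(np.float64(141.8), np.float64(159.0))]
282 456.7 126.4 175.4 [(np.float64(144.6), np.float64(155.3))]
284 458.9 126.3 175.6 []
288 463.4 126.2 175.6 []
292 467.8 126.9 175.7 []
```

Emit:
jog_arm:
  targets:
    - {"jaw": 38,"translation": [0,0.5,-25],"spin": 0}
    - {"jaw": 38,"translation": [0,0.5,-50],"spin": 0}
    - {"jaw": 38,"translation": [0,0.5,-70],"spin": 0}
    - {"jaw": 38,"translation": [0,0.5,-76.6],"spin": 0}
    - {"jaw": 38,"translation": [0,0.5,-76.6],"spin": 0}
    - {"jaw": 38,"translation": [8,0.1,-76.6],"spin": 0}
    - {"jaw": 38,"translation": [16,-0.3,-76.6],"spin": 0}
    - {"jaw": 38,"translation": [24,-0.8,-76.6],"spin": 0}
    - {"jaw": 38,"translation": [32,-1.2,-76.6],"spin": 0}
    - {"jaw": 38,"translation": [38,-1.5,-76.6],"spin": 0}
    - {"jaw": 38,"translation": [38,-1.5,-76.6],"spin": 0}
    - {"jaw": 38,"translation": [38,-1.5,-76.6],"spin": 0}

```text
clock: 6.72
tool_pos: [411.2, 129.5, 112.1]
tcp_rot: [-180.0, -0.0, 177.1]
wrist_force: [0.2, 0.3, -1.7]
gripper_width: 43.0
gripper_force: 61.6
```

```bash
python3 -c "
from look import *
s,d,X,Y,z=look('w5');print(s['tool_pos'],s['tcp_rot'],s['gripper_width'],s['wrist_force'],s['torque'])
sc=imaging.get_image('scene');print(sc['frame'].shape)
a=d['frame'][150:384,130:400];b=sc['frame'][165:255,165:285]
cv2.imwrite('pics/v5.png',np.hstack([cv2.resize(a,(400,346)),cv2.resize(b,(400,346),interpolation=cv2.INTER_CUBIC)])[:,:,::-1])
"
```

```text
[411.24021423 129.52414382 112.06490902] [-1.79997963e+02 -2.15818132e-02  1.77076134e+02] 43.0412498512426 [ 0.24512338  0.28429075 -1.65703462] [0.00058668 0.03156562 0.00373097]
(384, 512, 3)
```

View pics/v5.png

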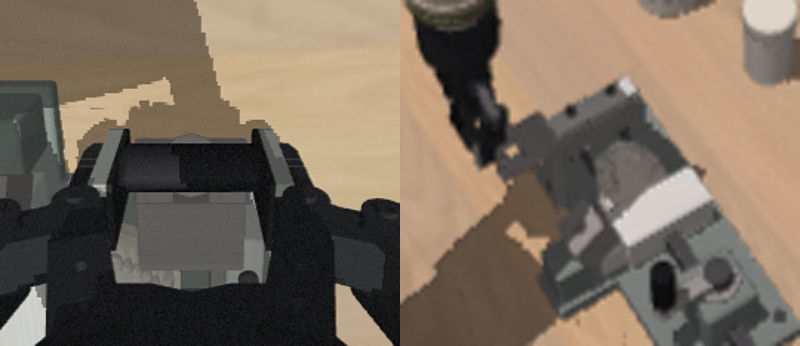

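The left half shows the tilted grip between the pads over the bracket. The right half shows the pin entering the notch, and there is no contact force yet. I'm reducing the grip and pushing back against the notch end to pivot the pin upright.

Emit:
jog_arm:
  targets:
    - {"jaw": 38,"translation": [3,-0.2,0],"spin": 0}
    - {"jaw": 38,"translation": [6,-0.3,0],"spin": 0}
    - {"jaw": 38,"translation": [9,-0.5,0],"spin": 0}
    - {"jaw": 38,"translation": [12,-0.6,0],"spin": 0}
    - {"jaw": 38,"translation": [15,-0.8,0],"spin": 0}
    - {"jaw": 38,"translation": [18,-0.9,0],"spin": 0}
    - {"jaw": 38,"translation": [20,-1,0],"spin": 0}
  newtons: 25

```text
clock: 7.4
tool_pos: [427.9, 128.5, 110.1]
tcp_rot: [-180.0, -0.5, 177.1]
wrist_force: [-12.1, 0.7, -0.8]
gripper_width: 43.1
gripper_force: 61.6
```

```bash
cat > tilt.py <<'E'
from look import *
def tilt(n):
    s,d,X,Y,z=look(n);tx,ty,tz=s['tool_pos'];a=np.radians(-3);tX=tx*np.cos(a)+ty*np.sin(a);tY=-tx*np.sin(a)+ty*np.cos(a)
    print(s['tool_pos'].round(1),s['wrist_force'].round(1),s['gripper_width'],tX.round(1),tY.round(1))
    m=(z>tz+10)&(z<tz+50)&(abs(Y-tY)<15)&(abs(X-tX)<30)
    N=np.stack([X,Y,z],-1);e1=N[:,2:]-N[:,:-2];e2=N[2:]-N[:-2]
    n_=np.cross(e2[:,1:-1],e1[1:-1]);
    k=cv2.blur(z,(5,5));h=np.degrees(np.arctan2(np.gradient(k)[0],np.gradient(cv2.blur(X,(5,5)))[0]))
    hist,ed=np.histogram(h[m],bins=np.arange(-90,181,10));print([(int(e),int(c)) for e,c in zip(ed,hist) if c>30])
    g=m;print('top X',(np.percentile(X[g],(1,50,99))-tX).round(1),'z',(np.percentile(z[g],(1,50,99))-tz).round(1))
    for r in range(0,384,2):
        c=m[r]
        if c.sum()>10: print(r,(np.median(X[r,c])-tX).round(1),(np.median(z[r,c])-tz).round(1),end=' | ')
E
python3 -c "from tilt import *;tilt('w6')"
```

```text
[427.9 128.5 110.1] [-12.1   0.7  -0.8] 43.06341467259468 420.6 150.7
[]
top X [-15.6 -10.8  -3.5] z [11.6 32.3 34.9]
246 -8.2 11.8 | 248 -15.2 26.9 | 250 -15.3 28.8 | 252 -14.8 29.7 | 254 -14.1 30.2 | 256 -13.6 31.0 | 258 -12.9 31.4 | 260 -12.2 31.9 | 262 -11.5 32.2 | 264 -10.7 32.5 | 266 -9.9 32.9 | 268 -9.3 33.3 | 270 -8.6 33.7 | 272 -7.6 33.8 | 274 -6.9 34.1 | 276 -5.8 34.0 | 278 -4.8 33.9 |
```

The pin hasn't rotated yet (12 N of push), and the pads still read 61 N. I'm easing the jaw command.

Emit:
jog_arm:
  targets:
    - {"jaw": 41,"translation": [0,0,0],"spin": 0}
    - {"jaw": 41,"translation": [0,0,0],"spin": 0}
    - {"jaw": 41,"translation": [0,0,0],"spin": 0}
  newtons: 22

```text
clock: 7.7
tool_pos: [428.0, 128.4, 109.9]
tcp_rot: [-180.0, -0.4, 177.1]
wrist_force: [-7.6, 0.1, -4.6]
gripper_width: 43.3
gripper_force: 61.1
```

Emit:
jog_arm:
  targets:
    - {"jaw": 41,"translation": [2,-0.1,0],"spin": 0}
    - {"jaw": 41,"translation": [4,-0.2,0],"spin": 0}
    - {"jaw": 41,"translation": [6,-0.3,0],"spin": 0}
    - {"jaw": 41,"translation": [8,-0.4,0],"spin": 0}
    - {"jaw": 41,"translation": [8,-0.4,0],"spin": 0}
  newtons: 22

```text
clock: 8.12
tool_pos: [435.8, 128.0, 109.9]
tcp_rot: [-179.9, -0.5, 177.1]
wrist_force: [-10.0, 0.1, -3.3]
gripper_width: 42.8
gripper_force: 61.1
```

```bash
python3 -c "from tilt import *;tilt('w7')"
```

```text
[435.8 128.  109.9] [-10.    0.1  -3.3] 42.80850463419161 428.5 150.6
[]
top X [-16.  -11.5  -3.2] z [12.1 33.  35.5]
244 -11.4 15.8 | 246 -13.8 22.5 | 248 -15.7 27.8 | 250 -15.5 29.3 | 252 -15.2 30.5 | 254 -14.7 31.2 | 256 -14.1 31.9 | 258 -13.4 32.3 | 260 -12.8 32.8 | 262 -11.9 33.0 | 264 -11.2 33.4 | 266 -10.4 33.6 | 268 -9.7 34.0 | 270 -8.9 34.2 | 272 -8.0 34.4 | 274 -7.3 34.8 | 276 -6.2 34.6 | 278 -5.2 34.5 | 280 -3.3 33.1 |
```

Emit:
jog_arm:
  targets:
    - {"jaw": 41,"translation": [2,-0.1,0],"spin": 0}
    - {"jaw": 41,"translation": [4,-0.2,0],"spin": 0}
    - {"jaw": 41,"translation": [6,-0.3,0],"spin": 0}
    - {"jaw": 41,"translation": [6,-0.3,0],"spin": 0}
  newtons: 22

```text
clock: 8.5
tool_pos: [441.8, 127.6, 110.1]
tcp_rot: [-179.9, -0.5, 177.1]
wrist_force: [-10.0, -0.3, 0.0]
gripper_width: 42.6
gripper_force: 61.3
```

```bash
python3 -c "
from tilt import *;tilt('w8')
s,d=pickle.load(open('pics/w8.pkl','rb'))
sc=imaging.get_image('scene')
a=d['frame'][190:384,150:370];b=sc['frame'][165:225,175:255]
cv2.imwrite('pics/v8.png',np.hstack([cv2.resize(a,(400,346)),cv2.resize(b,(400,346),interpolation=cv2.INTER_CUBIC)])[:,:,::-1])"
```

```text
[441.8 127.6 110.1] [-10.   -0.3   0. ] 42.61880891265037 434.5 150.5
[]
top X [-16.2 -12.3  -4.3] z [11.3 33.7 36.1]
240 -11.2 11.3 | 242 -12.4 15.6 | 244 -13.6 20.0 | 246 -14.7 24.1 | 248 -15.6 27.7 | 250 -15.8 29.7 | 252 -15.7 31.3 | 254 -15.2 32.2 | 256 -14.5 32.6 | 258 -14.0 33.2 | 260 -13.4 33.9 | 262 -12.4 33.9 | 264 -11.7 34.2 | 266 -10.9 34.5 | 268 -10.1 34.7 | 270 -9.3 34.9 | 272 -8.5 35.1 | 274 -7.6 35.3 | 276 -6.7 35.3 | 278 -5.6 35.1 | 280 -4.4 34.8 |
```

View pics/v8.png

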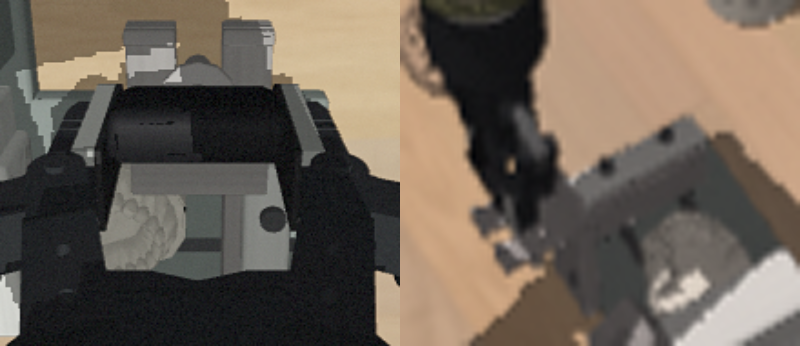

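The left view shows the collar sitting in front of the grip between the prongs, and the tilt is down to about 15°. I'm pushing further.

Emit:
jog_arm:
  targets:
    - {"jaw": 41,"translation": [2,-0.1,0],"spin": 0}
    - {"jaw": 41,"translation": [4,-0.2,0],"spin": 0}
    - {"jaw": 41,"translation": [6,-0.3,0],"spin": 0}
    - {"jaw": 41,"translation": [8,-0.4,0],"spin": 0}
    - {"jaw": 41,"translation": [9,-0.5,0],"spin": 0}
    - {"jaw": 41,"translation": [9,-0.5,0],"spin": 0}
  newtons: 22

```text
clock: 9.1
tool_pos: [450.7, 127.2, 110.5]
tcp_rot: [-179.9, -0.5, 177.1]
wrist_force: [-12.6, 0.1, 4.4]
gripper_width: 43.2
gripper_force: 61.7
```

```bash
python3 -c "from tilt import *;tilt('w9')"
```

```text
[450.7 127.2 110.5] [-12.6   0.1   4.4] 43.16711292425902 443.4 150.6
[]
top X [-16.4 -13.8  -4. ] z [10.7 34.8 37.3]
236 -13.7 12.0 | 238 -14.0 14.7 | 240 -14.5 17.8 | 242 -14.8 20.4 | 244 -15.1 23.0 | 246 -15.4 25.5 | 248 -15.8 27.9 | 250 -16.0 30.2 | 252 -16.0 31.8 | 254 -15.7 33.0 | 256 -15.4 34.1 | 258 -14.6 34.4 | 260 -14.1 35.0 | 262 -13.4 35.4 | 264 -12.6 35.8 | 266 -11.8 35.9 | 268 -10.9 36.0 | 270 -10.0 36.0 | 272 -9.1 36.2 | 274 -8.3 36.4 | 276 -7.5 36.5 | 278 -6.5 36.4 | 280 -5.3 36.1 | 282 -4.0 35.7 |
```

Emit:
jog_arm:
  targets:
    - {"jaw": 41,"translation": [2,-0.1,0],"spin": 0}
    - {"jaw": 41,"translation": [4,-0.2,0],"spin": 0}
    - {"jaw": 41,"translation": [5.5,-0.3,0],"spin": 0}
    - {"jaw": 41,"translation": [5.5,-0.3,-3],"spin": 0}
    - {"jaw": 41,"translation": [5,-0.3,-6],"spin": 0}
    - {"jaw": 41,"translation": [4,-0.2,-9],"spin": 0}
    - {"jaw": 41,"translation": [4,-0.2,-11],"spin": 0}
    - {"jaw": 41,"translation": [4,-0.2,-11],"spin": 0}

```text
clock: 9.82
tool_pos: [456.5, 127.1, 99.9]
tcp_rot: [-180.0, -0.2, 177.1]
wrist_force: [-5.1, -0.3, -3.4]
gripper_width: 43.2
gripper_force: 60.9
```

```bash
python3 -c "from tilt import *;tilt('w10')"
```

```text
[456.5 127.1  99.9] [-5.1 -0.3 -3.4] 43.16578930293192 449.2 150.9
[]
top X [-16.8 -15.2  -4.2] z [10.6 35.3 38.1]
232 -15.5 11.1 | 234 -15.5 13.3 | 236 -15.7 15.8 | 238 -15.8 18.0 | 240 -15.9 20.4 | 242 -16.0 22.5 | 244 -16.0 24.5 | 246 -16.2 26.5 | 248 -16.2 28.4 | 250 -16.3 30.3 | 252 -16.4 32.2 | 254 -16.1 33.4 | 256 -15.8 34.4 | 258 -15.4 35.4 | 260 -14.7 35.8 | 262 -14.0 36.2 | 264 -13.4 36.7 | 266 -12.6 37.0 | 268 -11.8 37.1 | 270 -10.9 37.1 | 272 -9.9 37.1 | 274 -9.1 37.3 | 276 -8.2 37.3 | 278 -7.3 37.4 | 280 -6.1 37.0 | 282 -4.8 36.6 |
```

Emit:
jog_arm:
  targets:
    - {"jaw": 41,"translation": [-0.7,0,-2],"spin": 0}
    - {"jaw": 41,"translation": [-0.7,0,-4],"spin": 0}
    - {"jaw": 41,"translation": [-0.7,0,-6],"spin": 0}
    - {"jaw": 41,"translation": [-0.7,0,-6],"spin": 0}
    - {"jaw": 41,"translation": [-0.7,0,-6],"spin": 0}

```text
clock: 10.28
tool_pos: [456.7, 127.1, 94.6]
tcp_rot: [-180.0, -0.1, 177.1]
wrist_force: [-4.1, -0.2, -2.1]
gripper_width: 43.0
gripper_force: 60.9
```

Emit:
jog_arm:
  targets:
    - {"jaw": 41,"translation": [-0.3,0,-1],"spin": 0}
    - {"jaw": 41,"translation": [-0.5,0,-2],"spin": 0}
    - {"jaw": 41,"translation": [-0.5,0,-2],"spin": 0}

```text
clock: 10.53
tool_pos: [456.8, 127.2, 93.6]
tcp_rot: [180.0, -0.0, 177.1]
wrist_force: [-6.1, -0.5, 4.4]
gripper_width: 43.0
gripper_force: 61.6
```

```bash
python3 -c "from tilt import *;tilt('w11')"|head -3
```

```text
[456.8 127.2  93.6] [-6.1 -0.5  4.4] 43.02340244708017 449.5 150.9
[]
top X [-16.8 -15.3  -4.2] z [10.7 35.3 38. ]
```

The collar is seated, with the contact force now pointing up. I'm releasing and rising.

Emit:
jog_arm:
  targets:
    - {"jaw": 50,"translation": [0,0,0],"spin": 0}
    - {"jaw": 60,"translation": [0,0,0],"spin": 0}
    - {"jaw": 75,"translation": [0,0,0],"spin": 0}
    - {"jaw": 80,"translation": [0,0,0],"spin": 0}
    - {"jaw": 80,"translation": [0,0,0],"spin": 0}
    - {"jaw": 80,"translation": [0,0,15],"spin": 0}
    - {"jaw": 80,"translation": [0,0,40],"spin": 0}
    - {"jaw": 80,"translation": [0,0,75],"spin": 0}
    - {"jaw": 80,"translation": [-20,0,105],"spin": 0}
    - {"jaw": 80,"translation": [-20,0,105],"spin": 0}
    - {"jaw": 80,"translation": [-20,0,105],"spin": 0}
  newtons: 40

```text
clock: 11.5
tool_pos: [438.1, 127.5, 200.8]
tcp_rot: [179.9, 0.3, 177.1]
wrist_force: [-0.6, -0.1, -0.1]
gripper_width: 80.2
gripper_force: 0.0
```

```bash
python3 -c "
from look import *
s,d,X,Y,z=look('w12');print(s['tool_pos'],s['wrist_force'],s['gripper_width'])
m=(abs(Y-150.7)<26)&(X>410)&(X<470)&(z>92)&(z<150)
for q in (X,Y,z):print(np.percentile(q[m],(0,1,50,99,100)).round(1))
t=m&(z>np.nanpercentile(z[m],50))
for r in range(0,384,2):
    c=m[r]&(abs(Y[r]-150.7)<15)
    if c.sum()>5: print(r,np.median(X[r,c]).round(1),np.median(z[r,c]).round(1),end=' | ')
"
```

```text
[438.10658656 127.48774735 200.7669599 ] [-0.59141782 -0.07872433 -0.14369808] 80.20463732606163
[434.2 434.4 436.8 447.3 448. ]
[129.  129.8 150.7 171.8 172.9]
[ 92.2 102.4 129.1 131.8 132.6]
196 437.1 94.2 | 198 434.8 106.1 | 200 434.8 111.1 | 202 434.8 115.7 | 204 434.8 120.4 | 206 434.8 125.0 | 208 435.3 127.9 | 210 436.3 129.6 | 212 437.8 130.2 | 214 439.3 130.5 | 216 440.9 130.7 | 218 442.5 130.7 | 220 444.2 130.7 | 222 446.1 130.2 |
```

View pics/w12.png

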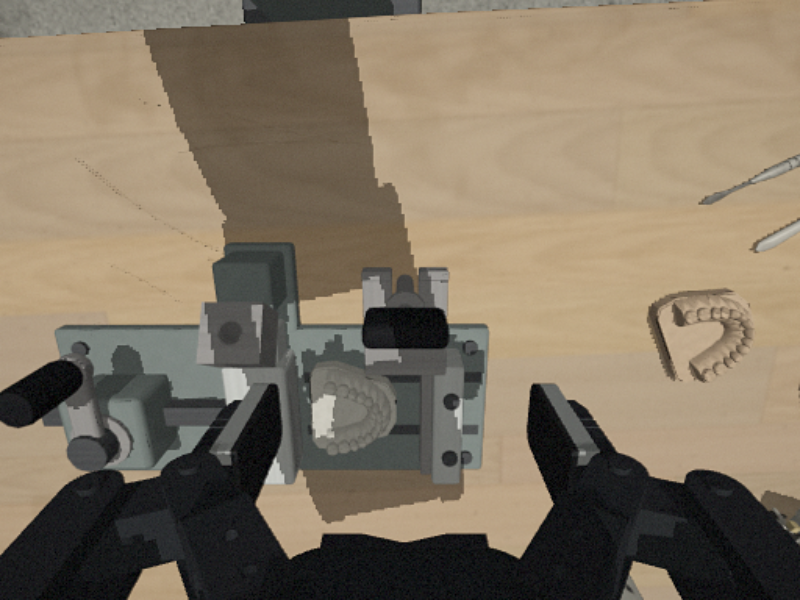

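The pin is parked: the grip at (405,327) is upright, with its front face at constant X, its top at 130.7 mm and its axis at Y 150.7 in the notch. Next I'm measuring the knob and hub.

```bash
python3 -c "
from look import *
a=np.radians(-3)
for n in('w1','top','scene'):
    if n=='w1': s,d=pickle.load(open('pics/w1.pkl','rb'));W=cloud(d,toolT(s)@d['mount'])
    else: d=pickle.load(open(f'pics/{n}.pkl','rb'));W=cloud(d)
    X=W[...,0]*np.cos(a)+W[...,1]*np.sin(a);Y=-W[...,0]*np.sin(a)+W[...,1]*np.cos(a);z=W[...,2]
    kt=(z>116)&(z<128)&(X>460)&(X<520)&(Y<-30)&(Y>-100)
    print(n,'knobtop',cv2.minEnclosingCircle(np.stack([X[kt],Y[kt]],1).astype(np.float32)),np.median(z[kt]), [np.percentile(q[kt],(2,50,98)).round(1) for q in (X,Y)])
    h=(z>66)&(z<90)&(X>460)&(X<600)&(Y<-20)&(Y>-120)
    print(' arm/hub',[np.percentile(q[h],(1,50,99)).round(1) for q in (X,Y,z)])
    h=h&(X>530);print(' hub',cv2.minEnclosingCircle(np.stack([X[h],Y[h]],1).astype(np.float32)),np.percentile(z[h],(2,50,98)))
    sj=(z>46)&(z<54)&(X>500)&(X<590)&(Y>20)&(Y<80);print(' sj',np.percentile(Y[sj],(1,99)))
    c=(z>20)&(z<45)&(X>500)&(X<590)&(Y>66)&(Y<150);print(' cast',np.percentile(Y[c],(0.5,1,50,99)),np.percentile(X[c],(1,99)))
    e=(z>20)&(z<60)&(X>500)&(X<590)&(Y>145)&(Y<185);print(' ej',np.percentile(Y[e],(0.5,1,50,99)))
"
```

```text
w1 knobtop ((488.3453674316406, -63.31996536254883), 11.827025413513184) 121.00869133347874 [array([477.4, 487.3, 498.1]), array([-73. , -62.3, -52.8])]
 arm/hub [array([477.4, 530.4, 559.9]), array([-75. , -59.8, -50.1]), array([67.5, 76.3, 88.3])]
 hub ((545.8058471679688, -63.80681228637695), 17.039308547973633) [67.53241206 78.59125072 80.33836455]
 sj [22.33579555 65.92283792]
 cast [ 66.30905922  66.34938813 104.90202883 142.55036665] [509.54372764 577.67571235]
 ej [162.69463404 162.75200464 172.13532109 184.59663046]
top knobtop ((488.2086181640625, -63.17247772216797), 11.702624320983887) 120.62232528387847 [array([478.1, 488.3, 496.6]), array([-74.3, -63.5, -53.4])]
 arm/hub [array([479.6, 534.9, 561.2]), array([-75.9, -62. , -49.1]), array([66.2, 76. , 83.7])]
 hub ((550.483154296875, -61.232032775878906), 22.162416458129883) [66.22362685 77.13701995 82.6657833 ]
 sj [22.48965132 65.98152443]
 cast [ 68.48727851  77.99620911 105.50858549 142.42432572] [509.89075028 579.20631694]
 ej [162.8945143  162.9648501  172.99124498 184.46961401]
scene knobtop ((488.72979736328125, -67.5938491821289), 11.97326946258545) 120.52133399296895 [array([479.9, 488.7, 498.6]), array([-76.9, -65.5, -56.6])]
 arm/hub [array([479.2, 531.4, 562.5]), array([-80.2, -70. , -53.5]), array([66.4, 75.9, 88.8])]
 hub ((547.1563720703125, -67.1671371459961), 19.352235794067383) [66.38070144 76.76099136 83.12523801]
 sj [20.0334994  63.65497994]
 cast [ 76.16448481  77.94455349 101.16140481 136.08744967] [512.17568634 579.6883784 ]
 ej [155.71389205 156.52262654 167.41357999 184.66294968]
```

Emit:
jog_arm:
  targets:
    - {"jaw": 70,"translation": [8,-35,0],"spin": 0}
    - {"jaw": 70,"translation": [16,-72,0],"spin": 0}
    - {"jaw": 70,"translation": [24,-110,0],"spin": 0}
    - {"jaw": 70,"translation": [32,-147,0],"spin": 0}
    - {"jaw": 70,"translation": [40,-185,0],"spin": 0}
    - {"jaw": 70,"translation": [47.5,-215.9,0],"spin": 0}
    - {"jaw": 70,"translation": [47.5,-215.9,-35],"spin": 0}
    - {"jaw": 70,"translation": [47.5,-215.9,-52],"spin": 0}
    - {"jaw": 70,"translation": [47.5,-215.9,-52],"spin": 0}
    - {"jaw": 70,"translation": [47.5,-215.9,-52],"spin": 0}

```text
clock: 12.38
tool_pos: [482.5, -88.4, 143.6]
tcp_rot: [179.9, -0.3, 177.1]
wrist_force: [0.2, 0.4, 0.6]
gripper_width: 70.1
gripper_force: 0.0
```

```bash
python3 -c "
from look import *
s,d,X,Y,z=look('w13',0);tx,ty,tz=s['tool_pos'];a=np.radians(-3);tX=tx*np.cos(a)+ty*np.sin(a);tY=-tx*np.sin(a)+ty*np.cos(a)
print(s['tool_pos'],tX,tY,s['wrist_force'])
kt=(z>116)&(z<127)&(X>460)&(X<520)&(Y<-30)&(Y>-100)&(d['frame'].astype(int).sum(-1)<300)
print(kt.sum(),cv2.minEnclosingCircle(np.stack([X[kt],Y[kt]],1).astype(np.float32)),np.median(z[kt]),[np.percentile(q[kt],(1,50,99)).round(1) for q in (X,Y)])
"
```

```text
[482.49481439 -88.44531798 143.5965138 ] 486.4624423049658 -63.07227925238297 [0.22305594 0.36347795 0.60588084]
1069 ((488.3837585449219, -64.01351165771484), 11.929081916809082) 121.25917774519823 [array([477.1, 486.7, 498.5]), array([-74.8, -64. , -53. ])]
```

Emit:
jog_arm:
  targets:
    - {"jaw": 70,"translation": [0.3,-0.5,-25],"spin": 0}
    - {"jaw": 70,"translation": [0.3,-0.5,-50],"spin": 0}
    - {"jaw": 50,"translation": [0.3,-0.5,-60],"spin": 0}
    - {"jaw": 20,"translation": [0.3,-0.5,-60],"spin": 0}
    - {"jaw": 20,"translation": [0.3,-0.5,-60],"spin": 0}
    - {"jaw": 20,"translation": [0.3,-0.5,-60],"spin": 0}
    - {"jaw": 20,"translation": [0.3,-0.5,-60],"spin": 0}
    - {"jaw": 20,"translation": [0.3,-0.5,-60],"spin": 0}
    - {"jaw": 20,"translation": [0.3,-0.5,-60],"spin": 0}
    - {"jaw": 20,"translation": [0.3,-0.5,-60],"spin": 0}
    - {"jaw": 20,"translation": [0.3,-0.5,-60],"spin": 0}
  newtons: 40

```text
clock: 13.35
tool_pos: [485.7, -89.5, 87.9]
tcp_rot: [-180.0, 0.2, 177.1]
wrist_force: [-2.3, 0.9, 7.2]
gripper_width: 22.9
gripper_force: 39.5
```

```bash
python3 -c "
import numpy as np
for t in np.arange(0,2.6,.1):
    X=60*(1-np.cos(t));Y=-60*np.sin(t);print('%.1f'%t,'%.1f %.1f'%(X*.99863+Y*.05234,-X*.05234+Y*.99863),end=' | ')"
```

```text
0.0 0.0 -0.0 | 0.1 -0.0 -6.0 | 0.2 0.6 -12.0 | 0.3 1.7 -17.8 | 0.4 3.5 -23.6 | 0.5 5.8 -29.1 | 0.6 8.7 -34.4 | 0.7 12.1 -39.3 | 0.8 15.9 -43.9 | 0.9 20.2 -48.1 | 1.0 24.9 -51.9 | 1.1 29.9 -55.1 | 1.2 35.3 -57.8 | 1.3 40.9 -60.0 | 1.4 46.6 -61.7 | 1.5 52.5 -62.7 | 1.6 58.5 -63.1 | 1.7 64.5 -63.0 | 1.8 70.5 -62.2 | 1.9 76.3 -60.9 | 2.0 82.0 -58.9 | 2.1 87.5 -56.4 | 2.2 92.6 -53.4 | 2.3 97.5 -49.9 | 2.4 102.0 -45.9 | 2.5 106.0 -41.5 |
```

Emit:
jog_arm:
  targets:
    - {"jaw": 20,"translation": [0,-3,0],"spin": 0}
    - {"jaw": 20,"translation": [0,-6,0],"spin": 0}
    - {"jaw": 20,"translation": [0.3,-9,0],"spin": 0}
    - {"jaw": 20,"translation": [0.6,-12,0],"spin": 0}
    - {"jaw": 20,"translation": [1.1,-15,0],"spin": 0}
    - {"jaw": 20,"translation": [1.7,-17.8,0],"spin": 0}

```text
clock: 13.85
tool_pos: [487.4, -106.7, 87.8]
tcp_rot: [180.0, 0.1, 177.1]
wrist_force: [-2.7, 6.0, 9.1]
gripper_width: 23.0
gripper_force: 39.9
```

Emit:
jog_arm:
  targets:
    - {"jaw": 20,"translation": [0.9,-2.9,0],"spin": 0}
    - {"jaw": 20,"translation": [1.8,-5.8,0],"spin": 0}
    - {"jaw": 20,"translation": [2.9,-8.6,0],"spin": 0}
    - {"jaw": 20,"translation": [4.1,-11.3,0],"spin": 0}
    - {"jaw": 20,"translation": [5.5,-14,0],"spin": 0}
    - {"jaw": 20,"translation": [7,-16.6,0],"spin": 0}
    - {"jaw": 20,"translation": [8.7,-19.1,0],"spin": 0}
    - {"jaw": 20,"translation": [10.4,-21.5,0],"spin": 0}

```text
clock: 14.52
tool_pos: [497.6, -128.3, 87.8]
tcp_rot: [180.0, 0.1, 177.1]
wrist_force: [-3.3, 3.6, 8.4]
gripper_width: 23.0
gripper_force: 40.0
```

```bash
python3 -c "
from look import *
s=bot.read_state();print(s['tool_pos'],s['wrist_force'])
d=imaging.get_image('top');W=cloud(d);a=np.radians(-3)
X=W[...,0]*np.cos(a)+W[...,1]*np.sin(a);Y=-W[...,0]*np.sin(a)+W[...,1]*np.cos(a);z=W[...,2]
sj=(z>46)&(z<54)&(X>500)&(X<590)&(Y>20)&(Y<110);print(' sj',np.percentile(Y[sj],(1,99)))
c=(z>20)&(z<45)&(X>500)&(X<590)&(Y>66)&(Y<150)
for x0 in range(510,580,10):
    k=c&(abs(X-x0)<5)&(z>24);print(x0,np.percentile(Y[k],(0,2,98,100)).round(1),np.percentile(z[k],(2,98)).round(0))
for lo in range(14,60,5):
    k=(z>=lo)&(z<lo+5)&(X>510)&(X<580)&(Y>140)&(Y<175)
    if k.sum():print('ej',lo,k.sum(),np.percentile(Y[k],(1,50,99)).round(1))
cv2.imwrite('pics/t14.png',cv2.resize(d['frame'][185:255,195:325],(780,420),interpolation=cv2.INTER_CUBIC)[:,:,::-1])
"
```

```text
[ 497.60644923 -128.32532933   87.83730914] [-3.33834848  3.6431297   8.3636029 ]
 sj [33.54905008 77.04530024]
510 [ 74.6  75.8 110.6 111.9] [25. 43.]
520 [ 75.1  77.7 134.7 138.2] [24. 44.]
530 [ 78.2  79.1 141.1 141.7] [25. 43.]
540 [ 73.4  76.7 141.4 142.5] [24. 45.]
550 [ 73.5  79.3 142.8 143. ] [24. 44.]
560 [ 77.3  79.8 140.4 140.8] [25. 43.]
570 [ 71.6  80.4 134.6 138.1] [24. 44.]
ej 14 56 [141.  153.9 162.6]
ej 19 9 [142.2 161.2 163.2]
ej 24 10 [140.2 142.  163.3]
ej 29 6 [140.3 152.9 163.3]
ej 34 14 [162.9 164.1 171.8]
ej 39 41 [163.1 168.  172.2]
ej 44 46 [163.  169.2 174.5]
ej 49 14 [171.6 173.8 174.9]
```

View pics/t14.png

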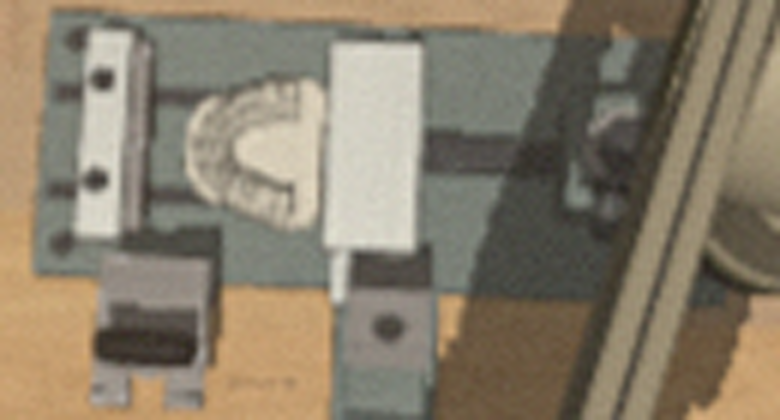

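The crop shows the pin parked, the sliding jaw just reaching the cast, and about 19 mm left from the cast to the end pad. That puts first contact near 1.9 rad.

Emit:
jog_arm:
  targets:
    - {"jaw": 20,"translation": [1.8,-2.4,0],"spin": 0}
    - {"jaw": 20,"translation": [3.8,-4.6,0],"spin": 0}
    - {"jaw": 20,"translation": [5.9,-6.8,0],"spin": 0}
    - {"jaw": 20,"translation": [8.1,-8.8,0],"spin": 0}
    - {"jaw": 20,"translation": [10.4,-10.8,0],"spin": 0}
    - {"jaw": 20,"translation": [12.8,-12.6,0],"spin": 0}
    - {"jaw": 20,"translation": [15.3,-14.3,0],"spin": 0}
    - {"jaw": 20,"translation": [17.8,-15.8,0],"spin": 0}
    - {"jaw": 20,"translation": [20.5,-17.2,0],"spin": 0}
    - {"jaw": 20,"translation": [23.2,-18.5,0],"spin": 0}
    - {"jaw": 20,"translation": [26,-19.7,0],"spin": 0}
    - {"jaw": 20,"translation": [28.8,-20.7,0],"spin": 0}

```text
clock: 15.57
tool_pos: [526.1, -149.2, 87.8]
tcp_rot: [180.0, 0.1, 177.1]
wrist_force: [-5.4, 3.3, 9.4]
gripper_width: 22.8
gripper_force: 40.0
```

Emit:
jog_arm:
  targets:
    - {"jaw": 20,"translation": [2.8,-0.9,0],"spin": 0}
    - {"jaw": 20,"translation": [5.7,-1.7,0],"spin": 0}
    - {"jaw": 20,"translation": [8.6,-2.3,0],"spin": 0}
    - {"jaw": 20,"translation": [11.6,-2.7,0],"spin": 0}
    - {"jaw": 20,"translation": [14.6,-3,0],"spin": 0}
    - {"jaw": 20,"translation": [17.6,-3.1,0],"spin": 0}
    - {"jaw": 20,"translation": [20.6,-3.1,0],"spin": 0}

```text
clock: 16.15
tool_pos: [546.6, -152.4, 87.8]
tcp_rot: [-180.0, 0.1, 177.1]
wrist_force: [-6.3, 2.8, 9.2]
gripper_width: 23.1
gripper_force: 40.0
```

Emit:
jog_arm:
  targets:
    - {"jaw": 20,"translation": [1.5,0,0],"spin": 0}
    - {"jaw": 20,"translation": [3,0.1,0],"spin": 0}
    - {"jaw": 20,"translation": [4.5,0.3,0],"spin": 0}
    - {"jaw": 20,"translation": [6,0.5,0],"spin": 0}

```text
clock: 16.48
tool_pos: [552.5, -152.0, 87.8]
tcp_rot: [-180.0, 0.1, 177.1]
wrist_force: [-5.2, 1.9, 9.0]
gripper_width: 22.9
gripper_force: 40.0
```

Baseline is about 6 N. I'm going on in smaller pieces (θ 1.75→1.82).

Emit:
jog_arm:
  targets:
    - {"jaw": 20,"translation": [1,0.1,0],"spin": 0}
    - {"jaw": 20,"translation": [2,0.2,0],"spin": 0}
    - {"jaw": 20,"translation": [3,0.4,0],"spin": 0}
    - {"jaw": 20,"translation": [4,0.6,0],"spin": 0}

```text
clock: 16.82
tool_pos: [556.4, -151.4, 87.8]
tcp_rot: [-180.0, 0.0, 177.1]
wrist_force: [-6.4, 2.0, 9.1]
gripper_width: 23.1
gripper_force: 40.0
```

Emit:
jog_arm:
  targets:
    - {"jaw": 20,"translation": [1,0.2,0],"spin": 0}
    - {"jaw": 20,"translation": [2,0.4,0],"spin": 0}
    - {"jaw": 20,"translation": [3,0.7,0],"spin": 0}

```text
clock: 17.07
tool_pos: [559.4, -150.8, 87.8]
tcp_rot: [-180.0, 0.0, 177.1]
wrist_force: [-6.3, 1.5, 9.6]
gripper_width: 23.0
gripper_force: 40.0
```

Emit:
jog_arm:
  targets:
    - {"jaw": 20,"translation": [1,0.25,0],"spin": 0}
    - {"jaw": 20,"translation": [2,0.5,0],"spin": 0}
    - {"jaw": 20,"translation": [3,0.8,0],"spin": 0}

```text
clock: 17.32
tool_pos: [561.1, -150.4, 87.7]
tcp_rot: [-179.9, -0.1, 177.1]
wrist_force: [-16.4, -0.8, 15.2]
gripper_width: 23.0
gripper_force: 40.5
```

Contact is felt: the tangential force rose by 10 N, which is about 37 N at the jaw. I'm holding to confirm.

Emit:
jog_arm:
  targets:
    - {"jaw": 20,"translation": [0,0,0],"spin": 0}
    - {"jaw": 20,"translation": [0,0,0],"spin": 0}
    - {"jaw": 20,"translation": [0,0,0],"spin": 0}

```text
clock: 17.57
tool_pos: [561.1, -150.4, 87.7]
tcp_rot: [-179.9, -0.1, 177.1]
wrist_force: [-12.4, -0.6, 14.0]
gripper_width: 22.8
gripper_force: 40.5
```

Emit:
jog_arm:
  targets:
    - {"jaw": 30,"translation": [-1.3,-0.3,0],"spin": 0}
    - {"jaw": 45,"translation": [-1.3,-0.3,0],"spin": 0}
    - {"jaw": 60,"translation": [-1.3,-0.3,0],"spin": 0}
    - {"jaw": 60,"translation": [-1.3,-0.3,0],"spin": 0}
    - {"jaw": 60,"translation": [-1.3,-0.3,0],"spin": 0}
    - {"jaw": 60,"translation": [-1.3,-0.3,15],"spin": 0}
    - {"jaw": 60,"translation": [-1.3,-0.3,45],"spin": 0}
    - {"jaw": 60,"translation": [-1.3,-0.3,80],"spin": 0}
    - {"jaw": 60,"translation": [-40,-0.3,110],"spin": 0}
    - {"jaw": 60,"translation": [-80,0,120],"spin": 0}
    - {"jaw": 60,"translation": [-100,0,120],"spin": 0}
    - {"jaw": 60,"translation": [-100,0,120],"spin": 0}
    - {"jaw": 60,"translation": [-100,0,120],"spin": 0}

```text
clock: 18.65
tool_pos: [461.6, -149.9, 206.6]
tcp_rot: [-180.0, 0.1, 177.0]
wrist_force: [0.2, 0.3, -0.4]
gripper_width: 60.2
gripper_force: 0.0
```

```bash
python3 -c "
from look import *
a=np.radians(-3)
s,d,X,Y,z=look('w15',0);print(s['clock'],s['wrist_force'],s['gripper_width'])
dt=imaging.get_image('top')
for n,(X,Y,z) in dict(w=(X,Y,z),t=(lambda W:(W[...,0]*np.cos(a)+W[...,1]*np.sin(a),-W[...,0]*np.sin(a)+W[...,1]*np.cos(a),W[...,2]))(cloud(dt))).items():
    k=(z>116)&(z<127)&(X>500)&(X<620)&(Y<-60)&(Y>-150)
    print(n,'knob',k.sum(),np.median(X[k]) if k.any() else 0,np.median(Y[k]) if k.any() else 0,'expect',548.3-60*np.cos(1.87),-63.8-60*np.sin(1.87))
    sj=(z>46)&(z<54)&(X>500)&(X<590)&(Y>20)&(Y<120);print(' sj',np.percentile(Y[sj],(1,99)))
    p=(abs(Y-150.7)<26)&(X>410)&(X<470)&(z>110)&(z<140);print(' pin',np.percentile(X[p],(1,99)),np.percentile(Y[p],(1,99)),np.percentile(z[p],99))
    c=(z>24)&(z<45)&(X>505)&(X<585)&(Y>97)&(Y<162);print(' cast',np.percentile(Y[c],(1,99)),np.percentile(z[c],(5,50,95)))
cv2.imwrite('pics/t15.png',cv2.resize(dt['frame'][185:255,195:325],(780,420),interpolation=cv2.INTER_CUBIC)[:,:,::-1])
"
```

```text
18.65 [ 0.24513366  0.29899419 -0.38003331] 60.159993441100255
w knob 482 563.3757343108143 -121.41648037864749 expect 565.9855611798356 -121.13429101117663
 sj [50.93217667 94.61263634]Traceback (most recent call last):
  File "<string>", line 10, in <module>
    p=(abs(Y-150.7)<26)&(X>410)&(X<470)&(z>110)&(z<140);print(' pin',np.percentile(X[p],(1,99)),np.percentile(Y[p],(1,99)),np.percentile(z[p],99))
                                                                     ~~~~~~~~~~~~~^^^^^^^^^^^^^
    return _quantile_unchecked(
        a, q, axis, out, overwrite_input, method, keepdims, weights)
    return _ureduce(a,
                    func=_quantile_ureduce_func,
    ...<5 lines>...
                    overwrite_input=overwrite_input,
                    method=method)
    r = func(a, **kwargs)
    result = _quantile(arr,
                       quantiles=q,
    ...<2 lines>...
                       out=out,
                       weights=wgt)
    slices_having_nans = np.isnan(arr[-1, ...])
                                  ~~~^^^^^^^^^
IndexError: index -1 is out of bounds for axis 0 with size 0
```

```bash
python3 -c "
from look import *
a=np.radians(-3)
dt=imaging.get_image('top');W=cloud(dt);X,Y,z=W[...,0]*np.cos(a)+W[...,1]*np.sin(a),-W[...,0]*np.sin(a)+W[...,1]*np.cos(a),W[...,2]
k=(z>112)&(z<127)&(X>540)&(X<600)&(Y<-60)&(Y>-150)
print('knob',k.sum(),cv2.minEnclosingCircle(np.stack([X[k],Y[k]],1).astype(np.float32)) if k.any() else 0)
def r(n,m): print(n,m.sum(),[np.percentile(q[m],(1,50,99)).round(1) for q in(X,Y,z)] if m.any() else '')
r('sj',(z>46)&(z<54)&(X>500)&(X<590)&(Y>20)&(Y<120))
r('pin',(abs(Y-150.7)<26)&(X>410)&(X<470)&(z>110)&(z<140))
r('cast',(z>24)&(z<45)&(X>505)&(X<585)&(Y>98)&(Y<162))
cv2.imwrite('pics/t15.png',cv2.resize(dt['frame'][185:255,195:325],(780,420),interpolation=cv2.INTER_CUBIC)[:,:,::-1])
"
```

```text
knob 61 ((565.630615234375, -120.27104949951172), 12.082569122314453)
sj 442 [array([501.2, 544.7, 589. ]), array([52. , 74.5, 95.7]), array([46.1, 49.4, 53.6])]
pin 97 [array([434.5, 440.8, 448.3]), array([130.4, 151.2, 172.3]), array([113.2, 128.6, 134.2])]
cast 421 [array([510.5, 544.8, 578.5]), array([ 98.7, 126. , 160. ]), array([24.4, 30.9, 44.5])]
```

View pics/t15.png

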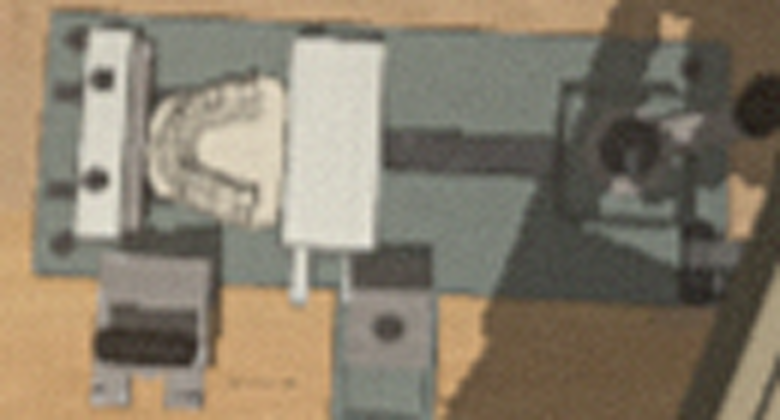

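The crop shows the cast touching both the end pad at (150,140) and the sliding jaw at (285,140), with the pin parked. The knob may have sprung back slightly, so I'm re-gripping it to check the clamp by feel.

Emit:
jog_arm:
  targets:
    - {"jaw": 60,"translation": [35,0,0],"spin": 0}
    - {"jaw": 60,"translation": [70,-0.2,-5],"spin": 0}
    - {"jaw": 60,"translation": [98.7,-0.3,-15],"spin": 0}
    - {"jaw": 60,"translation": [98.7,-0.3,-50],"spin": 0}
    - {"jaw": 60,"translation": [98.7,-0.3,-85],"spin": 0}
    - {"jaw": 60,"translation": [98.7,-0.3,-110],"spin": 0}
    - {"jaw": 60,"translation": [98.7,-0.3,-120],"spin": 0}
    - {"jaw": 40,"translation": [98.7,-0.3,-120],"spin": 0}
    - {"jaw": 20,"translation": [98.7,-0.3,-120],"spin": 0}
    - {"jaw": 20,"translation": [98.7,-0.3,-120],"spin": 0}
    - {"jaw": 20,"translation": [98.7,-0.3,-120],"spin": 0}
    - {"jaw": 20,"translation": [98.7,-0.3,-120],"spin": 0}
    - {"jaw": 20,"translation": [98.7,-0.3,-120],"spin": 0}
    - {"jaw": 20,"translation": [98.7,-0.3,-120],"spin": 0}

```text
clock: 19.97
tool_pos: [562.3, -150.7, 88.2]
tcp_rot: [-179.9, 0.2, 177.1]
wrist_force: [1.1, -0.3, 7.3]
gripper_width: 22.8
gripper_force: 40.1
```

Emit:
jog_arm:
  targets:
    - {"jaw": 20,"translation": [0.5,0.1,0],"spin": 0}
    - {"jaw": 20,"translation": [1,0.2,0],"spin": 0}
    - {"jaw": 20,"translation": [1,0.2,0],"spin": 0}

```text
clock: 20.22
tool_pos: [562.4, -150.6, 88.2]
tcp_rot: [-179.9, 0.1, 177.1]
wrist_force: [-4.6, -1.6, 9.8]
gripper_width: 22.9
gripper_force: 40.5
```

Emit:
jog_arm:
  targets:
    - {"jaw": 20,"translation": [0.5,0.1,0],"spin": 0}
    - {"jaw": 20,"translation": [1,0.2,0],"spin": 0}
    - {"jaw": 20,"translation": [1,0.2,0],"spin": 0}

```text
clock: 20.47
tool_pos: [562.6, -150.7, 88.1]
tcp_rot: [-179.9, 0.0, 177.1]
wrist_force: [-9.3, -3.1, 13.0]
gripper_width: 22.6
gripper_force: 40.8
```

It is clamped: the force passes the 6 N free-turning drag with hardly any motion. One small extra nip, then release.

Emit:
jog_arm:
  targets:
    - {"jaw": 20,"translation": [0.5,0.1,0],"spin": 0}
    - {"jaw": 20,"translation": [1,0.2,0],"spin": 0}
    - {"jaw": 20,"translation": [1,0.2,0],"spin": 0}

```text
clock: 20.72
tool_pos: [563.0, -150.6, 88.0]
tcp_rot: [-179.9, -0.1, 177.1]
wrist_force: [-11.9, -1.7, 15.5]
gripper_width: 23.0
gripper_force: 41.0
```

Emit:
jog_arm:
  targets:
    - {"jaw": 30,"translation": [0,0,0],"spin": 0}
    - {"jaw": 45,"translation": [0,0,0],"spin": 0}
    - {"jaw": 60,"translation": [0,0,0],"spin": 0}
    - {"jaw": 60,"translation": [0,0,0],"spin": 0}
    - {"jaw": 60,"translation": [0,0,0],"spin": 0}
    - {"jaw": 60,"translation": [0,0,15],"spin": 0}
    - {"jaw": 60,"translation": [0,0,45],"spin": 0}
    - {"jaw": 60,"translation": [0,0,80],"spin": 0}
    - {"jaw": 60,"translation": [-40,0,110],"spin": 0}
    - {"jaw": 60,"translation": [-80,0,120],"spin": 0}
    - {"jaw": 60,"translation": [-100,0,120],"spin": 0}
    - {"jaw": 60,"translation": [-100,0,120],"spin": 0}
    - {"jaw": 60,"translation": [-100,0,120],"spin": 0}

```text
clock: 21.8
tool_pos: [463.2, -149.5, 206.5]
tcp_rot: [-180.0, 0.1, 177.0]
wrist_force: [-0.4, -0.4, 0.1]
gripper_width: 59.9
gripper_force: 0.0
```

```bash
python3 -c "
from look import *
a=np.radians(-3)
dt=imaging.get_image('top');W=cloud(dt);X,Y,z=W[...,0]*np.cos(a)+W[...,1]*np.sin(a),-W[...,0]*np.sin(a)+W[...,1]*np.cos(a),W[...,2]
k=(z>112)&(z<127)&(X>540)&(X<600)&(Y<-60)&(Y>-150)
print('knob',cv2.minEnclosingCircle(np.stack([X[k],Y[k]],1).astype(np.float32)))
def r(n,m): print(n,m.sum(),[np.percentile(q[m],(1,50,99)).round(1) for q in(X,Y,z)])
r('sj',(z>46)&(z<54)&(X>500)&(X<590)&(Y>20)&(Y<120))
r('pin',(abs(Y-150.7)<26)&(X>410)&(X<470)&(z>110)&(z<140))
r('cast',(z>24)&(z<45)&(X>505)&(X<585)&(Y>98)&(Y<162))
from plant import ticket
print(ticket.hand_in())
"
```

```text
knob ((565.3837280273438, -120.49735260009766), 12.01172161102295)
sj 436 [array([501.2, 543.2, 589. ]), array([52.2, 74.6, 95.6]), array([46.2, 49.1, 53.6])]
pin 97 [array([434.5, 440.9, 448.3]), array([130.3, 151. , 172.1]), array([112. , 129.6, 133.7])]
cast 407 [array([511.2, 544.9, 578.8]), array([ 99.1, 125.9, 159.8]), array([24.2, 31. , 43.9])]
the job is handed in; nothing more can be done
None
```

The job is handed in at about 22 s: the pin hangs upright in the side notch, and the cast is clamped between the jaws at an estimated 20–40 N, inferred from knob force since jaw force is not measured; the knob is released, and the hand-in call returned no verdict.

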